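# Put the painted bear away in the drying box and latch its lid

## Robot

A 7-joint arm with a two-finger parallel gripper is mounted at the origin on the work surface. World frame = base frame: x ahead of the robot, y to its left, z up, the work surface at z = 0. Lengths are in m, angles in rad, forces in N, time in s.
With the tool pointing down it reaches from about 0.4 to 0.9 m from the base axis. Payload 5.5 kg.
Tool frame: the origin (TCP) lies midway between the tips of the shut fingers; the grasp point (between the pads) lies 19 mm behind it; y points along the fingers, z is the direction in which the jaws open and shut, and the axes are right-handed (so a half turn about y gives the same grasp; the last joint's range is limited). The gripper opens to 85 mm and grips with 20 to 120 N. Pads are 22 mm wide; open, the fingers measure 114 mm over their backs; the gripper's body (76 mm by 85 mm) begins 54 mm behind the grasp point. The pads swing forward as they close: fully open they stand 13 mm farther back than shut.
Start: joints at [1.37, 0.501, -0.427, 1.55, 0.221, 1.138, -0.21], TCP at [0.291, -0.581, 0.231] pointing down, gripper open.
Joint ranges: [-2.88, 2.88], [-0.31, 2.03], [-1.54, 1.56], [0.2, 2.42], [-1.41, 4.55], [0.19, 2.02], [-2.57, 2.57]. Speed limits (rad/s): [2.57, 2.57, 3.14, 3.14, 3.14, 3.14, 3.14].

## Interface

Orientations are given as a unit quaternion [x, y, z, w].
In Python, from cell import status, viewer, robot gives the robot as it stands.
- The arm moves only by the tool servo_tool, never from a script. Its argument "rows" is a list of rows, each a list of 3 entries, a list of its own where there are three numbers: the shift along the tool's x, y, z as a fraction of full scale, then the turn about the tool's y as a fraction of full scale, then the closure, from 0 (fully open) to 1 (shut). A call has 1 to 20 rows; each row shifts and turns the commanded pose from where the row before left it, along the tool's axes as they then stand; what a row does not reach is not made up. Full scale, the value 1, is 50 mm for a shift and 5 degrees for a turn. A row lasts 1/8 s, in which the tool goes at most 62.5 mm and 10.7 degrees, less where a joint would pass 70% of its speed; a pose out of reach is approached as far as the arm can. A call with a number of a shift or a turn outside -1 to 1 is refused whole. A call with a gripper value outside its range is refused whole. The fingers move at their own pace and stop on an object; "force" is the grip in N (left out, the last holds). Time passes only in rows, so rows that do not move let the fingers close. It gives the time, the measured TCP pose, the force and the opening at its end, in the units of the state.
- status.observe(): the state, without advancing time (a new reading comes with each control period).
- viewer.snapshot(name): name is "scene" or "top" or "wrist"; returns a dict with "pixels" (384x512x3 uint8, red, green, blue), "K" (3x3 intrinsics, pixels), "camera_from_world" (4x4, takes a point from world to camera coordinates). Camera axes: x right, y down, z forward; pixel columns grow to the right and rows downward; lengths in m; the calibration is good to about 2 mm. A picture is of the moment at which its call begins. There is no depth.
- robot.job_done(): hands the job in, once; it reports no verdict.
The state is a dict: "time": time; "joint_pos": joint angles; "joint_velocities": joint speeds; "tau": joint torques, N m; "tool_pos": TCP position; "ee_rot": TCP orientation; "contact_force": force on the tool from outside, world axes, zero at the start; "ft_torque": the same for the moment, N m; "gripper_width": finger opening in m.
Only numpy, scipy, OpenCV 4.12 (cv2) and the standard library are available. Lean on these libraries where they do the work, as an engineer would, in place of code of your own. Each camera call takes 0.05 s, during which the arm holds its last target. There are 200 camera calls.

## Task

Free the drying box's sprung lid by pressing its front edge down until the push-push latch trips, and let it spring open. Set the small bear figure down upright on the floor of the box without dropping it, then swing the lid shut and press it again so that it stays latched when you let go. Work the lid gently and by feel, since the latch's depth varies: never press on the box or its lid with more than 13 N, and leave the bottles and the cup where they stand.

Things in the scene. Friction and masses are not known exactly. Their poses are not given: they have to be found in the camera images.
- dry_box: Drying box fixed to the table: white plastic body 160 mm (x) by 180 mm (y), rim 98 mm above the table, walls 5 mm, floor 8 mm thick, shut by a flat grey lid. Origin: centre of the underside; x points from the front (robot side) to the hinge at the back, z up. Clear space inside: y -85 to 85 mm, x -53 to 75 mm. The robot may press on neither box nor lid with more than 13 N.
- lid (a joint): Angle of the lid about its hinge (rad). 0 (to 0.01): latched shut, level. Positive: open, up to 1.6 (just past upright). Negative: pressed in beyond latched. Unless latched, a damped spring swings it fully open in about 3 s and holds it there (some 4 N upward at the thumb pad when shut). Meet it slowly, under 50 mm/s: a faster bump passes the force limit.
- hinge (a point): Middle of the lid's hinge line, 126 mm above the table, 88 mm behind the box's origin; the line runs along the box's y. Lid: plate 176 mm long from this line to its front edge, 194 mm wide, 6 mm thick, outer face 3 mm off the hinge line, 29 mm skirts at front and sides. The latch pin hangs 44 mm below the line's plane inside it, 152 mm from the hinge, mid-width.
- thumb_pad (a point): Centre of the thin dark thumb pad (30 by 60 mm) on the lid's outer face, 152 mm from the hinge line, midway along the front edge; it moves with the lid. Press here. Its z is the outward normal of the lid.
- bear_mid (a point): Small white bear figure standing upright, 83 mm tall, about 0.13 kg. Point: on its axis, 41.5 mm above its soles. Head: round drum 38 mm across, straight-sided from 50 to 64 mm above the soles; ears stick out along its y at the top, to 25 mm off the axis; nose towards -x; foot 38 mm across. Grip the head along its x. A bear of the same shape, nearly twice the size, stands farther off.
- bear: The same small bear; origin at the centre of its soles.
- tall_bottle: White paint bottle, 48 mm diameter, 135 mm tall, bystander; origin at the centre of its underside.
- small_bottle: White paint bottle, 38 mm diameter, 95 mm tall, bystander; origin at the centre of its underside.
- paint_cup: Clear plastic cup, 84 mm across the rim, 100 mm tall, bystander; origin at the centre of its underside.
- ochre_bottle: Paint bottle, 48 mm diameter, 135 mm tall, on the near left, bystander; origin at the centre of its underside.
- latch (a point): Push-push latch in a grey housing 53 mm wide, 22 mm deep, inside the front wall (point: its top). Lid pressed in and let up: freed if it was latched, latched if it was free. It trips only at the bottom of the stroke, the thumb pad 8 to 22 mm below latched height (hidden; same for both presses), where a firm stop adds 20 N per mm. Pressed at 10 mm/s to 6-10 N it trips; under 6 N may not.
Not all that is in view belongs to the job. What is shaped like the bear but black or green is not meant.

How it is judged:
By the outcome, as a careful person would: the job done as asked, in the order asked, and still so for the second after the job is handed in, with the robot touching nothing.
It also fails if it takes over 72 s, if anything falls off the work surface, if the arm or the gripper's body presses on something with over 40 N, if the wrist force passes 120 N, or if a joint passes its speed limit or range.

## Working session

There is one attempt and no reset: what is moved stays moved. The work goes in short steps, Python scripts to look and compute and a tool call to move; the robot and the scene stay as the last step left them, time stands still between calls to the robot, and variables do not carry over. Pictures are saved under pics/ and viewed, about 8 in all and at most 12, crops included, and the job is handed in when it is done.

Besides the shell and the picture viewer there is one more tool, called after "Emit:" as name(argument=value, ...), one argument or row to a line, values as JSON. servo_tool: Moves the arm, as the interface text tells. Its arguments: {"type":"object","properties":{"rows":{"type":"array"},"force":{"type":"number"}},"required":["rows"]}

```bash
mkdir -p pics; ls; python3 - <<'E'
from cell import status, viewer, robot
import cv2,numpy as np,pickle
s=status.observe()
for k in s: print(k,np.round(s[k],3))
d={}
for n in ["scene","top"]:
    v=viewer.snapshot(n); d[n]=v
    cv2.imwrite(f"pics/{n}0.png",v["pixels"][:,:,::-1]); print(n,np.round(v["K"],1).tolist(),np.round(v["camera_from_world"],3).tolist())
pickle.dump(d,open("v0.pkl","wb"))
a=np.hstack([d["scene"]["pixels"],d["top"]["pixels"]])
E
```

```text
pics
time 0.0
joint_pos [ 1.37   0.502 -0.427  1.551  0.221  1.138 -0.21 ]
joint_velocities [-0.    -0.     0.001  0.    -0.001  0.001  0.   ]
tau [ 0.0000e+00 -5.6953e+01 -5.8150e+00 -2.8094e+01  1.1000e-02  1.2000e-02
 -0.0000e+00]
tool_pos [ 0.29  -0.581  0.23 ]
ee_rot [-0.163  0.689 -0.687  0.162]
contact_force [-0.427 -0.762  0.394]
ft_torque [-0.04   0.006  0.04 ]
gripper_width 0.085
scene [[385.7, 0.0, 259.4], [0.0, 385.7, 193.9], [0.0, 0.0, 1.0]] [[0.75, 0.661, -0.013, -0.426], [0.496, -0.575, -0.651, -0.153], [-0.437, 0.482, -0.759, 1.276], [0.0, 0.0, 0.0, 1.0]]
top [[368.2, 0.0, 254.9], [0.0, 368.2, 188.9], [0.0, 0.0, 1.0]] [[-0.017, -1.0, 0.012, 0.069], [-0.993, 0.016, -0.114, 0.484], [0.113, -0.014, -0.993, 1.277], [0.0, 0.0, 0.0, 1.0]]
```

View pics/scene0.png

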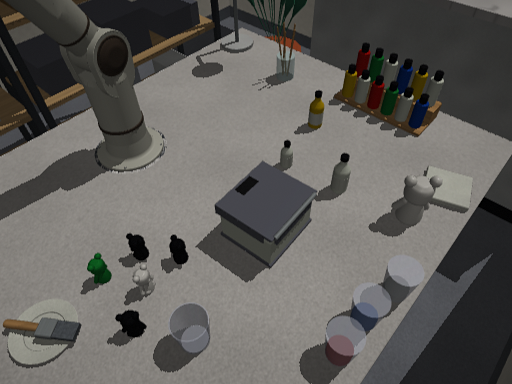

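View pics/top0.png

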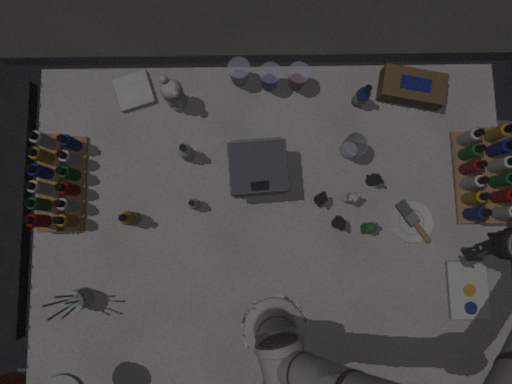

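Scene view: the box is at about (265,210) and its thumb pad at (247,186). Candidates for the bear are small white (143,278), green (98,268), black (138,246), (178,248) and (131,322), and big white (415,200). I choose (143,278), which is (352,198) in the top view, and check it in a close crop.

```bash
python3 - <<'E'
import cv2,numpy as np,pickle
d=pickle.load(open("v0.pkl","rb"))
def crop(n,c0,r0,w,h,W,H):
    p=d[n]["pixels"][r0:r0+h,c0:c0+w,::-1]
    p=cv2.convertScaleAbs(p,alpha=1.6,beta=10)
    p=cv2.resize(p,(W,H),interpolation=cv2.INTER_CUBIC)
    st=10*W/w
    for i in range(1,w//10+1): cv2.line(p,(int(i*st),0),(int(i*st),4),(0,255,255),1); cv2.putText(p,str(c0+10*i),(int(i*st)-8,14),0,0.3,(0,255,255),1)
    for i in range(1,h//10+1): cv2.line(p,(0,int(i*st)),(4,int(i*st)),(0,255,255),1); cv2.putText(p,str(r0+10*i),(5,int(i*st)+3),0,0.3,(0,255,255),1)
    return p
a=np.hstack([crop("top",220,130,80,75,400,375)[:300],crop("top",310,160,80,60,400,300)])
b=np.hstack([crop("scene",210,160,110,82,400,300)[:300],crop("scene",100,235,80,60,400,300)])
a=np.hstack([crop("top",220,135,80,60,400,300),crop("top",310,160,80,60,400,300)])
cv2.imwrite("pics/c1.png",np.vstack([a,b]))
E
```

```text
(no output)
```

View pics/c1.png

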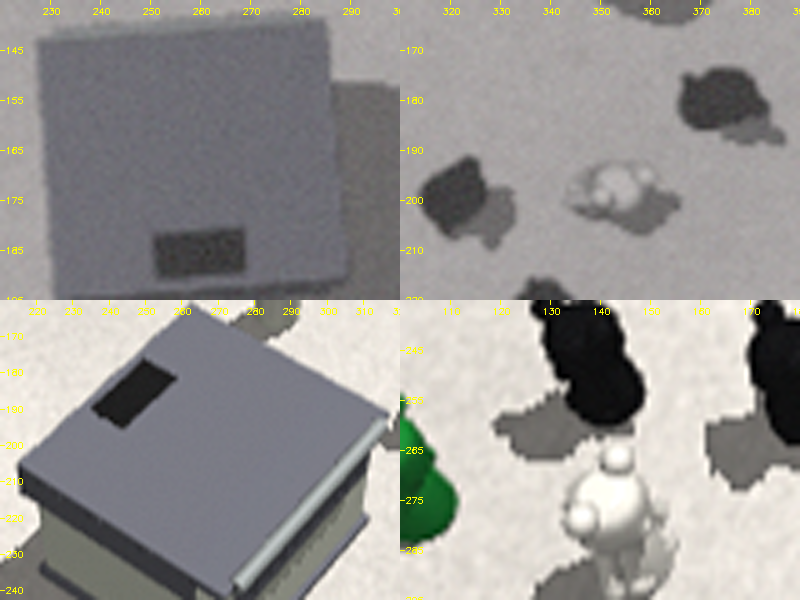

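```bash
cat > h.py <<'E'
import numpy as np
def ray(v,uv):
    M=v["camera_from_world"];R=M[:3,:3];c=-R.T@M[:3,3]
    return c,R.T@np.linalg.inv(v["K"])@np.array([*uv,1.])
def onz(v,uv,z):
    c,d=ray(v,uv);return c+d*(z-c[2])/d[2]
def tri(obs):
    A=[];b=[]
    for v,uv in obs:
        c,d=ray(v,uv);d/=np.linalg.norm(d);P=np.eye(3)-np.outer(d,d);A.append(P);b.append(P@c)
    return np.linalg.lstsq(np.vstack(A),np.hstack(b),rcond=None)[0]
def proj(v,p):
    q=v["K"]@(v["camera_from_world"]@np.array([*p,1.]))[:3];return q[:2]/q[2]
E
python3 - <<'E'
import pickle;from h import *
np.set_printoptions(precision=4,suppress=True)
d=pickle.load(open("v0.pkl","rb"));t,s=d["top"],d["scene"]
T={'pfl':(250.4,190.8),'pbl':(250.4,181.2),'pbr':(269,180.6),'pfr':(269,189.8),'LBl':(227.4,142.6),'LBr':(285.6,138),'LFr':(289.6,190),'LFl':(230.6,194.6)}
S={'pbl':(249.9,176),'pbr':(259,181.2)}
for k in T: print(k,onz(t,T[k],.129))
S={'p1':(249.9,176),'p2':(259,181.2),'p3':(244.4,195.5),'p4':(235.3,189.7),'L1':(262.2,160.8),'L2':(316.7,191.1),'L3':(215,205.4)}
for k in S: print(k,onz(s,S[k],.129))
for n,a,b in [('earL',(345.2,197.5),(143.6,266.6)),('earR',(359.4,194.8),(136.6,278.4)),('head',(353.6,197),(141.4,275))]:
    print(n,tri([(t,a),(s,b)]),onz(t,a,.072),onz(s,b,.072))
E
```

```text
pfl [0.4675 0.0766 0.129 ]
pbl [0.4991 0.0761 0.129 ]
pbr [0.5002 0.0152 0.129 ]
pfr [0.4699 0.0159 0.129 ]
LBl [0.6292 0.1502 0.129 ]
LBr [ 0.642  -0.0431  0.129 ]
LFr [ 0.4681 -0.0515  0.129 ]
LFl [0.4561 0.1413 0.129 ]
p1 [0.4704 0.0754 0.129 ]
p2 [0.5007 0.0772 0.129 ]
p3 [0.5051 0.0169 0.129 ]
p4 [0.4745 0.016  0.129 ]
L1 [0.4577 0.139  0.129 ]
L2 [0.6332 0.1467 0.129 ]
L3 [ 0.4721 -0.0536  0.129 ]
earL [ 0.4419 -0.2558  0.0668] [ 0.4455 -0.2474  0.072 ] [ 0.4401 -0.2632  0.072 ]
earR [ 0.4543 -0.2944  0.0757] [ 0.454  -0.2966  0.072 ] [ 0.4528 -0.2928  0.072 ]
head [ 0.4477 -0.2787  0.0624] [ 0.4467 -0.2763  0.072 ] [ 0.454  -0.2802  0.072 ]
```

```bash
cat >> h.py <<'E'
from scipy.spatial.transform import Rotation as Ro
def to(target,yawz=None):
    "shift in tool axes (units of 50mm) from current pose to world target"
    from cell import status
    s=status.observe();R=Ro.from_quat(s["ee_rot"]).as_matrix()
    print("t",round(s["time"],2),"pos",np.round(s["tool_pos"],4),"F",np.round(s["contact_force"],2),"w",round(float(s["gripper_width"]),4))
    print("toolaxes x",np.round(R[:,0],3),"y",np.round(R[:,1],3),"z",np.round(R[:,2],3),"jaw yaw deg",round(float(np.degrees(np.arctan2(R[1,2],R[0,2]))),2))
    print("need (50mm units)",np.round(R.T@(np.array(target)-s["tool_pos"])/.05,3))
E
python3 -c "
from h import *
to([.486,.046,.17])"
```

```text
t 0.1 pos [ 0.2905 -0.5808  0.2304] F [-0.12  0.69  0.27] w 0.0855
toolaxes x [-0.894 -0.447 -0.   ] y [-0.001  0.002 -1.   ] z [ 0.447 -0.894 -0.002] jaw yaw deg -63.42
need (50mm units) [-9.106  1.225 -9.459]
```

Emit:
servo_tool(
  rows=[
    [[-0.65,0,-0.675],0,1],
    [[-0.65,0,-0.675],0,1],
    [[-0.65,0,-0.675],0,1],
    [[-0.65,0,-0.675],0,1],
    [[-0.65,0,-0.675],0,1],
    [[-0.65,0,-0.675],0,1],
    [[-0.65,0,-0.675],0,1],
    [[-0.65,0,-0.675],0,1],
    [[-0.65,0,-0.675],0,1],
    [[-0.65,0,-0.675],0,1],
    [[-0.65,0,-0.675],0,1],
    [[-0.65,0,-0.675],0,1],
    [[-0.65,0,-0.675],0,1],
    [[-0.65,0,-0.675],0,1],
  ],
)

```text
time: 1.85
tool_pos: [0.4864, 0.046, 0.2312]
ee_rot: [0.162, -0.688, 0.688, -0.162]
contact_force: [0.4, -1.3, 0.0]
gripper_width: 0.0001
```

Emit:
servo_tool(
  rows=[
    [[0,0.1,0],-0.95,1],
    [[0,0.1,0],-0.95,1],
    [[0,0.1,0],-0.95,1],
    [[0,0.1,0],-0.95,1],
    [[0,0.1,0],-0.95,1],
    [[0,0.1,0],-0.95,1],
    [[0,0.1,0],-0.95,1],
    [[0,0.1,0],-0.95,1],
    [[0,0.1,0],-0.95,1],
    [[0,0.1,0],-0.95,1],
    [[0,0.1,0],-0.95,1],
    [[0,0.1,0],-0.95,1],
    [[0,0,0],-0.95,1],
    [[0,0,0],-0.95,1],
    [[0,0,0],0,1],
  ],
)

```text
time: 3.72
tool_pos: [0.4861, 0.0447, 0.171]
ee_rot: [0.513, -0.487, 0.486, -0.513]
contact_force: [0.3, -0.2, 0.2]
gripper_width: -0.0
```

```bash
python3 - <<'E'
from h import *
from cell import viewer,status
import cv2,pickle
to([.486,.046,.135])
print(status.observe()["joint_pos"])
v=viewer.snapshot("wrist");pickle.dump(v,open("w1.pkl","wb"));cv2.imwrite("pics/w1.png",v["pixels"][:,:,::-1])
print(proj(v,[.486,.046,.129]))
E
```

```text
t 3.73 pos [0.4861 0.0447 0.171 ] F [ 0.27 -0.18  0.24] w -0.0
toolaxes x [ 0.053 -0.999 -0.   ] y [-0.001  0.    -1.   ] z [ 0.999  0.053 -0.001] jaw yaw deg 3.03
need (50mm units) [-0.025  0.72   0.001]
[ 0.68576696  0.43405087 -1.01008216  1.99281772  0.44992311  0.9578697
 -0.49791973]
[247.49967855 212.11685628]
```

View pics/w1.png

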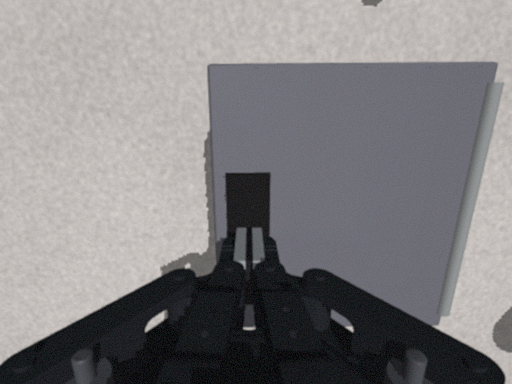

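The wrist view shows the pad at columns 226–269, with its left edge at row 172. Its centre column of 247 matches the projection. I descend, then touch slowly.

Emit:
servo_tool(
  rows=[
    [[0,0.14,0],0,1],
    [[0,0.14,0],0,1],
    [[0,0.14,0],0,1],
    [[0,0.14,0],0,1],
    [[0,0.14,0],0,1],
    [[0,0,0],0,1],
  ],
)

```text
time: 4.53
tool_pos: [0.4859, 0.0448, 0.1357]
ee_rot: [0.514, -0.487, 0.486, -0.513]
contact_force: [-2.1, 0.2, 0.4]
gripper_width: 0.0
```

Emit:
servo_tool(
  rows=[
    [[0,0.025,0],0,1],
    [[0,0.025,0],0,1],
    [[0,0.025,0],0,1],
    [[0,0.025,0],0,1],
  ],
)

```text
time: 5.03
tool_pos: [0.4864, 0.0448, 0.1313]
ee_rot: [-0.513, 0.486, -0.487, 0.513]
contact_force: [0.1, -0.2, -0.3]
gripper_width: -0.0002
```

Emit:
servo_tool(
  rows=[
    [[0,0.025,0],0,1],
    [[0,0.025,0],0,1],
  ],
)

```text
time: 5.28
tool_pos: [0.4864, 0.0448, 0.1289]
ee_rot: [0.513, -0.486, 0.486, -0.513]
contact_force: [-1.3, -0.1, 3.5]
gripper_width: 0.0002
```

Emit:
servo_tool(
  rows=[
    [[0,0.025,0],0,1],
  ],
)

```text
time: 5.4
tool_pos: [0.4864, 0.0448, 0.1276]
ee_rot: [0.513, -0.486, 0.486, -0.513]
contact_force: [-1.0, -1.3, 2.8]
gripper_width: 0.0002
```

Emit:
servo_tool(
  rows=[
    [[0,0.025,0],0,1],
  ],
)

```text
time: 5.52
tool_pos: [0.4864, 0.0448, 0.1263]
ee_rot: [0.513, -0.486, 0.486, -0.513]
contact_force: [-1.0, -0.9, 3.8]
gripper_width: -0.0001
```

Emit:
servo_tool(
  rows=[
    [[0,0.025,0],0,1],
  ],
)

```text
time: 5.65
tool_pos: [0.4864, 0.0448, 0.1251]
ee_rot: [-0.513, 0.486, -0.486, 0.513]
contact_force: [-1.0, -0.5, 3.0]
gripper_width: -0.0001
```

Emit:
servo_tool(
  rows=[
    [[0,0.025,0],0,1],
    [[0,0.025,0],0,1],
    [[0,0,0],0,1],
  ],
)

```text
time: 6.02
tool_pos: [0.4864, 0.0448, 0.1225]
ee_rot: [-0.513, 0.486, -0.486, 0.513]
contact_force: [-0.9, -0.3, 3.3]
gripper_width: -0.0002
```

Emit:
servo_tool(
  rows=[
    [[0,0.02,0],0,1],
    [[0,0.008,0],0,1],
    [[0,0,0],0,1],
  ],
)

```text
time: 6.4
tool_pos: [0.4865, 0.0448, 0.1212]
ee_rot: [-0.513, 0.486, -0.486, 0.513]
contact_force: [-1.0, -0.6, 3.9]
gripper_width: -0.0005
```

Emit:
servo_tool(
  rows=[
    [[0,0.008,0],0,1],
    [[0,0,0],0,1],
  ],
)

```text
time: 6.65
tool_pos: [0.4864, 0.0448, 0.1208]
ee_rot: [-0.513, 0.486, -0.486, 0.513]
contact_force: [-0.1, -0.2, 2.3]
gripper_width: 0.0002
```

Emit:
servo_tool(
  rows=[
    [[0,0.008,0],0,1],
    [[0,0,0],0,1],
  ],
)

```text
time: 6.9
tool_pos: [0.4865, 0.0448, 0.1204]
ee_rot: [-0.513, 0.486, -0.486, 0.513]
contact_force: [0.7, -1.2, 2.9]
gripper_width: -0.0001
```

Emit:
servo_tool(
  rows=[
    [[0,0.0085,0],0,1],
    [[0,0,0],0,1],
  ],
)

```text
time: 7.15
tool_pos: [0.4865, 0.0448, 0.12]
ee_rot: [-0.513, 0.486, -0.486, 0.513]
contact_force: [0.4, 0.6, 3.9]
gripper_width: -0.0001
```

Emit:
servo_tool(
  rows=[
    [[0,0.0085,0],0,1],
    [[0,0,0],0,1],
  ],
)

```text
time: 7.4
tool_pos: [0.4865, 0.0448, 0.1195]
ee_rot: [-0.513, 0.486, -0.486, 0.513]
contact_force: [0.5, -0.8, 2.3]
gripper_width: 0.0004
```

Emit:
servo_tool(
  rows=[
    [[0,0.0085,0],0,1],
    [[0,0,0],0,1],
  ],
)

```text
time: 7.65
tool_pos: [0.4865, 0.0448, 0.1191]
ee_rot: [-0.513, 0.486, -0.486, 0.513]
contact_force: [0.8, 0.0, 3.2]
gripper_width: -0.0
```

Emit:
servo_tool(
  rows=[
    [[0,0.0085,0],0,1],
    [[0,0,0],0,1],
  ],
)

```text
time: 7.9
tool_pos: [0.4865, 0.0448, 0.1187]
ee_rot: [-0.513, 0.486, -0.486, 0.513]
contact_force: [0.3, -0.9, 3.2]
gripper_width: 0.0001
```

Emit:
servo_tool(
  rows=[
    [[0,0.0085,0],0,1],
    [[0,0,0],0,1],
  ],
)

```text
time: 8.15
tool_pos: [0.4865, 0.0448, 0.1183]
ee_rot: [-0.513, 0.486, -0.486, 0.513]
contact_force: [1.4, 0.0, 3.7]
gripper_width: 0.0002
```

Emit:
servo_tool(
  rows=[
    [[0,0.0085,0],0,1],
    [[0,0,0],0,1],
  ],
)

```text
time: 8.4
tool_pos: [0.4865, 0.0448, 0.1179]
ee_rot: [-0.513, 0.486, -0.486, 0.513]
contact_force: [1.2, -0.9, 3.1]
gripper_width: 0.0001
```

Emit:
servo_tool(
  rows=[
    [[0,0.0085,0],0,1],
    [[0,0,0],0,1],
  ],
)

```text
time: 8.65
tool_pos: [0.4865, 0.0448, 0.1174]
ee_rot: [-0.513, 0.486, -0.486, 0.513]
contact_force: [1.1, -0.8, 3.1]
gripper_width: -0.0
```

Emit:
servo_tool(
  rows=[
    [[0,0.0085,0],0,1],
    [[0,0,0],0,1],
  ],
)

```text
time: 8.9
tool_pos: [0.4865, 0.0448, 0.117]
ee_rot: [-0.513, 0.486, -0.486, 0.513]
contact_force: [2.4, -0.6, 2.2]
gripper_width: -0.0002
```

Emit:
servo_tool(
  rows=[
    [[0,0.0085,0],0,1],
    [[0,0,0],0,1],
  ],
)

```text
time: 9.15
tool_pos: [0.4865, 0.0448, 0.1166]
ee_rot: [-0.513, 0.486, -0.486, 0.513]
contact_force: [2.0, -0.8, 4.0]
gripper_width: 0.0002
```

Emit:
servo_tool(
  rows=[
    [[0,0.0085,0],0,1],
    [[0,0,0],0,1],
  ],
)

```text
time: 9.4
tool_pos: [0.4865, 0.0448, 0.1162]
ee_rot: [-0.513, 0.486, -0.486, 0.513]
contact_force: [2.2, -0.5, 4.0]
gripper_width: -0.0
```

Emit:
servo_tool(
  rows=[
    [[0,0.0085,0],0,1],
    [[0,0,0],0,1],
  ],
)

```text
time: 9.65
tool_pos: [0.4865, 0.0449, 0.1157]
ee_rot: [-0.513, 0.486, -0.486, 0.513]
contact_force: [1.9, -0.1, 3.2]
gripper_width: 0.0001
```

Emit:
servo_tool(
  rows=[
    [[0,0.0085,0],0,1],
    [[0,0,0],0,1],
  ],
)

```text
time: 9.9
tool_pos: [0.4865, 0.0449, 0.1153]
ee_rot: [-0.513, 0.486, -0.486, 0.513]
contact_force: [2.7, -0.4, 3.7]
gripper_width: -0.0001
```

Emit:
servo_tool(
  rows=[
    [[0,0.0085,0],0,1],
    [[0,0,0],0,1],
  ],
)

```text
time: 10.15
tool_pos: [0.4863, 0.0449, 0.1148]
ee_rot: [-0.513, 0.486, -0.486, 0.513]
contact_force: [2.9, -0.6, 4.7]
gripper_width: -0.0
```

Emit:
servo_tool(
  rows=[
    [[0,0.004,0],0,1],
    [[0,0,0],0,1],
  ],
)

```text
time: 10.4
tool_pos: [0.4863, 0.0449, 0.1146]
ee_rot: [-0.513, 0.486, -0.486, 0.513]
contact_force: [2.9, -0.7, 3.9]
gripper_width: 0.0003
```

Emit:
servo_tool(
  rows=[
    [[0,0.0085,0],0,1],
    [[0,0,0],0,1],
  ],
)

```text
time: 10.65
tool_pos: [0.4864, 0.0449, 0.1142]
ee_rot: [-0.513, 0.486, -0.486, 0.513]
contact_force: [2.1, 0.7, 3.6]
gripper_width: 0.0002
```

Emit:
servo_tool(
  rows=[
    [[0,0.009,0],0,1],
    [[0,0,0],0,1],
  ],
)

```text
time: 10.9
tool_pos: [0.4864, 0.0449, 0.1138]
ee_rot: [-0.513, 0.486, -0.486, 0.513]
contact_force: [3.0, 0.7, 3.7]
gripper_width: 0.0002
```

Emit:
servo_tool(
  rows=[
    [[0,0.0085,0.006],0,1],
    [[0,0,0],0,1],
  ],
)

```text
time: 11.15
tool_pos: [0.4865, 0.0449, 0.1132]
ee_rot: [0.513, -0.486, 0.486, -0.513]
contact_force: [2.0, -0.7, 3.9]
gripper_width: -0.0
```

Emit:
servo_tool(
  rows=[
    [[0,0.0085,0.006],0,1],
    [[0,0,0],0,1],
  ],
)

```text
time: 11.4
tool_pos: [0.4866, 0.0449, 0.1127]
ee_rot: [0.513, -0.487, 0.486, -0.513]
contact_force: [0.6, 0.6, 4.0]
gripper_width: -0.0006
```

Emit:
servo_tool(
  rows=[
    [[0,0.0085,0],0,1],
    [[0,0,0],0,1],
  ],
)

```text
time: 11.65
tool_pos: [0.4866, 0.0449, 0.1124]
ee_rot: [0.513, -0.487, 0.486, -0.513]
contact_force: [0.8, -1.1, 3.7]
gripper_width: 0.0
```

Emit:
servo_tool(
  rows=[
    [[0,0.009,0],0,1],
    [[0,0,0],0,1],
  ],
)

```text
time: 11.9
tool_pos: [0.4867, 0.0449, 0.112]
ee_rot: [0.513, -0.486, 0.486, -0.513]
contact_force: [-1.6, 0.5, 5.9]
gripper_width: -0.0003
```

Emit:
servo_tool(
  rows=[
    [[0,0.003,0],0,1],
    [[0,0,0],0,1],
  ],
)

```text
time: 12.15
tool_pos: [0.4867, 0.0448, 0.1119]
ee_rot: [0.513, -0.486, 0.486, -0.513]
contact_force: [-0.6, -0.7, 5.2]
gripper_width: -0.0001
```

Emit:
servo_tool(
  rows=[
    [[0,0.004,0],0,1],
    [[0,0,0],0,1],
  ],
)

```text
time: 12.4
tool_pos: [0.4867, 0.0449, 0.1118]
ee_rot: [0.513, -0.486, 0.486, -0.513]
contact_force: [-0.4, 0.2, 5.7]
gripper_width: 0.0001
```

Emit:
servo_tool(
  rows=[
    [[0,0.006,0],0,1],
    [[0,0,0],0,1],
  ],
)

```text
time: 12.65
tool_pos: [0.4868, 0.0449, 0.1115]
ee_rot: [0.513, -0.486, 0.486, -0.513]
contact_force: [-0.2, -0.2, 7.3]
gripper_width: -0.0002
```

Emit:
servo_tool(
  rows=[
    [[0,0.005,0],0,1],
    [[0,0,0],0,1],
  ],
)

```text
time: 12.9
tool_pos: [0.4868, 0.0449, 0.1114]
ee_rot: [0.513, -0.486, 0.486, -0.513]
contact_force: [-0.5, -0.3, 8.1]
gripper_width: -0.0001
```

Emit:
servo_tool(
  rows=[
    [[0,-0.3,0],0,1],
    [[0,-0.9,-0.4],0,1],
    [[0,-0.9,-0.4],0,1],
    [[0.8,-0.6,-0.4],0,0.6],
    [[1,0,0],0,0],
    [[1,0,0],0,0],
    [[1,0,0],0,0],
    [[1,0,0],0,0],
    [[0.6,0,0],0,0],
    [[0,0,0],0,0],
  ],
)

```text
time: 14.15
tool_pos: [0.441, -0.2297, 0.2459]
ee_rot: [-0.512, 0.488, -0.487, 0.513]
contact_force: [0.4, -0.0, 0.0]
gripper_width: 0.0852
```

```bash
python3 - <<'E'
from h import *
from cell import viewer,status
import cv2,pickle
to([.449,-.274,.2])
v=viewer.snapshot("wrist");pickle.dump(v,open("w2.pkl","wb"));t=viewer.snapshot("scene")
print(proj(v,[.449,-.274,.07]))
cv2.imwrite("pics/w2.png",np.hstack([cv2.resize(v["pixels"],(400,300)),cv2.resize(t["pixels"],(400,300))])[:,:,::-1])
E
```

```text
t 14.15 pos [ 0.441  -0.2297  0.2459] F [ 0.37 -0.02  0.03] w 0.0852
toolaxes x [ 0.05  -0.999 -0.001] y [-0.     0.001 -1.   ] z [ 0.999  0.05  -0.   ] jaw yaw deg 2.86
need (50mm units) [0.894 0.916 0.116]
[252.79399401 207.63237626]
```

View pics/w2.png

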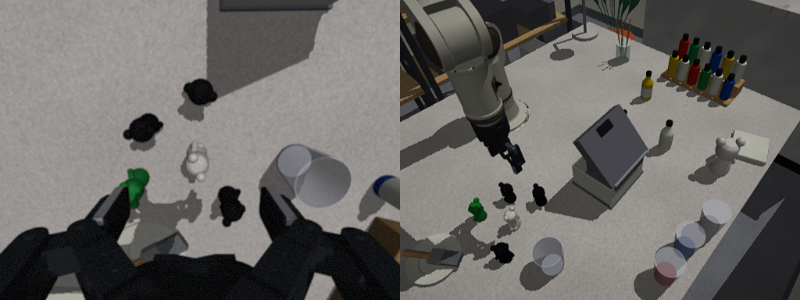

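```bash
python3 - <<'E'
import pickle,cv2
v=pickle.load(open("w2.pkl","rb"));p=v["pixels"][165:255,192:312,::-1]
cv2.imwrite("pics/w3.png",cv2.resize(cv2.convertScaleAbs(p,alpha=1.0),(720,540),interpolation=cv2.INTER_CUBIC))
E
```

```text
(no output)
```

View pics/w3.png

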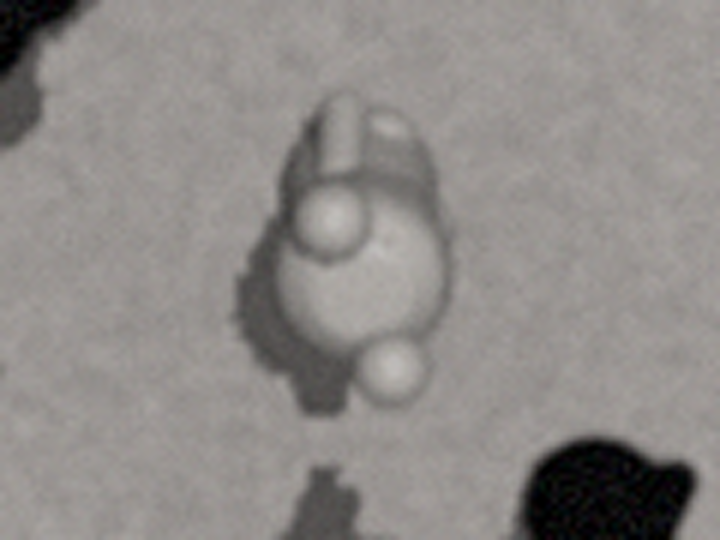

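```bash
python3 - <<'E'
import pickle;from h import *
v=pickle.load(open("w2.pkl","rb"))
a=onz(v,(247,201.7),.076);b=onz(v,(257.3,227),.076);print(a,b,(a+b)/2,np.linalg.norm(a-b),np.degrees(np.arctan2(-(a-b)[0],(a-b)[1])))
print(onz(v,(252.3,212.5),.07))
m=(a+b)/2
to([m[0],m[1],.1])
E
```

```text
[ 0.44162156 -0.26476124  0.076     ] [ 0.45556074 -0.29627667  0.076     ] [ 0.44859115 -0.28051895  0.076     ] 0.034460463786603085 23.859659473093863
[ 0.44874447 -0.28027037  0.07      ]
t 14.25 pos [ 0.4415 -0.2264  0.2461] F [-0.94  0.42  0.46] w 0.0855
toolaxes x [ 0.055 -0.998 -0.001] y [-0.     0.001 -1.   ] z [ 0.998  0.055 -0.   ] jaw yaw deg 3.15
need (50mm units) [1.092 2.92  0.083]
```

Emit:
servo_tool(
  rows=[
    [[0.54,0,0.04],0,0],
    [[0.54,0,0.04],0,0],
    [[0,0.5,0],-0.95,0],
    [[0,0.5,0],-0.95,0],
    [[0,0.5,0],-0.95,0],
    [[0,0.5,0],-0.95,0],
    [[0,0.5,0],0,0],
    [[0,0,0],0,0],
  ],
)

```text
time: 15.25
tool_pos: [0.4474, -0.2807, 0.1197]
ee_rot: [-0.587, 0.396, -0.393, 0.587]
contact_force: [0.0, 0.4, -0.2]
gripper_width: 0.0852
```

```bash
python3 - <<'E'
from h import *
from cell import viewer
import cv2
to([.4487,-.280,.034])
v=viewer.snapshot("wrist");p=proj(v,[.4487,-.280,.08]);print(p)
x,y=[int(q) for q in p]
t=viewer.snapshot("scene")["pixels"][90:270,200:420]
a=cv2.resize(v["pixels"],(400,300));
cv2.imwrite("pics/w4.png",np.hstack([a,cv2.resize(t,(366,300))])[:,:,::-1])
E
```

```text
t 15.25 pos [ 0.4474 -0.2807  0.1197] F [ 0.03  0.4  -0.19] w 0.0852
toolaxes x [ 0.377 -0.926 -0.003] y [-0.003  0.002 -1.   ] z [ 0.926  0.377 -0.002] jaw yaw deg 22.15
need (50mm units) [0.003 1.714 0.032]
[249.83169316 214.62248463]
```

View pics/w4.png

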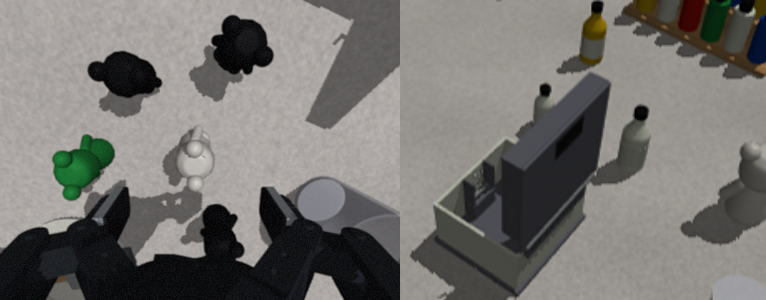

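The scene view shows the lid fully open and the wrist view shows the bear's ears lined up square to the jaws, at (195,149) and (195,184). I descend and grip.

Emit:
servo_tool(
  force=30,
  rows=[
    [[0,0.4,0.015],0,0],
    [[0,0.4,0.015],0,0],
    [[0,0.4,0],0,0],
    [[0,0.35,0],0,0],
    [[0,0.15,0],0,0],
    [[0,0,0],0,0.3],
    [[0,0,0],0,0.7],
    [[0,0,0],0,0.8],
    [[0,0,0],0,0.8],
  ],
)

```text
time: 16.48
tool_pos: [0.4503, -0.2816, 0.0369]
ee_rot: [0.587, -0.395, 0.396, -0.586]
contact_force: [-1.3, -0.1, 4.3]
gripper_width: 0.0369
```

Emit:
servo_tool(
  rows=[
    [[0,-0.1,0],0,0.8],
    [[0,-0.4,0],0,0.8],
    [[0,-0.8,0],0,0.8],
    [[0,-0.8,0],0,0.8],
    [[0,-0.8,0],0,0.8],
    [[0,-0.4,0],0,0.8],
    [[0,0,0],0,0.8],
  ],
)

```text
time: 17.35
tool_pos: [0.4504, -0.2817, 0.2025]
ee_rot: [0.587, -0.394, 0.396, -0.586]
contact_force: [-0.2, -0.6, -1.6]
gripper_width: 0.037
```

```bash
python3 - <<'E'
from h import *
from cell import status
to([.547,.0495,.203]); print(np.round(status.observe()["joint_pos"],2))
E
```

```text
t 17.35 pos [ 0.4504 -0.2817  0.2025] F [-0.19 -0.64 -1.63] w 0.037
toolaxes x [ 0.375 -0.927  0.003] y [ 0.002 -0.002 -1.   ] z [0.927 0.375 0.001] jaw yaw deg 22.05
need (50mm units) [-5.414 -0.02   4.277]
[ 1.32  0.48 -1.03  1.87  0.47  1.06  0.48]
```

Emit:
servo_tool(
  rows=[
    [[-0.4,0,0.22],0,0.8],
    [[-0.72,0,0.425],0,0.8],
    [[-0.72,0,0.425],0,0.8],
    [[-0.72,0,0.425],0,0.8],
    [[-0.72,0,0.425],0,0.8],
    [[-0.72,0,0.425],0,0.8],
    [[-0.72,0,0.425],0,0.8],
    [[-0.72,0,0.425],0,0.8],
    [[-0.32,0,0.21],0,0.8],
    [[0,0,0],0,0.8],
  ],
)

```text
time: 18.6
tool_pos: [0.4977, 0.0528, 0.2]
ee_rot: [0.588, -0.394, 0.392, -0.587]
contact_force: [0.9, -0.9, -1.0]
gripper_width: 0.0372
```

Emit:
servo_tool(
  rows=[
    [[0,0,0],-0.5,0.8],
    [[0,0,0],-0.98,0.8],
    [[0,0,0],-0.98,0.8],
    [[0,0,0],-0.98,0.8],
    [[0,0,0],-0.98,0.8],
    [[0,0,0],-0.98,0.8],
    [[0,0,0],-0.98,0.8],
    [[0,0,0],-0.98,0.8],
    [[0,0,0],-0.98,0.8],
    [[0,0,0],-0.98,0.8],
    [[0,0,0],-0.98,0.8],
    [[0,0,0],-0.98,0.8],
    [[0,0,0],-0.98,0.8],
    [[0,0,0],-0.98,0.8],
    [[0,0,0],-0.98,0.8],
    [[0,0,0],0,0.8],
  ],
)

```text
time: 20.6
tool_pos: [0.499, 0.0482, 0.2005]
ee_rot: [-0.707, -0.018, 0.019, 0.707]
contact_force: [-0.3, -0.6, -1.3]
gripper_width: 0.0371
```

```bash
python3 - <<'E'
from h import *
from cell import status,viewer
import cv2
to([.548,.0495,.046]); print(np.round(status.observe()["joint_pos"],2))
a=viewer.snapshot("scene")["pixels"][60:260,160:360]; b=viewer.snapshot("top")["pixels"][100:220,190:310]
cv2.imwrite("pics/p5.png",np.hstack([cv2.resize(a,(400,400)),cv2.resize(b,(400,400))])[:,:,::-1])
E
```

```text
t 20.6 pos [0.499  0.0482 0.2005] F [-0.32 -0.57 -1.25] w 0.0371
toolaxes x [ 0.999  0.053 -0.001] y [-0.001 -0.    -1.   ] z [-0.053  0.999  0.   ] jaw yaw deg 93.06
need (50mm units) [ 0.984  3.089 -0.026]
[ 0.87  0.63 -1.36  1.93  0.68  1.16  0.87]
```

View pics/p5.png

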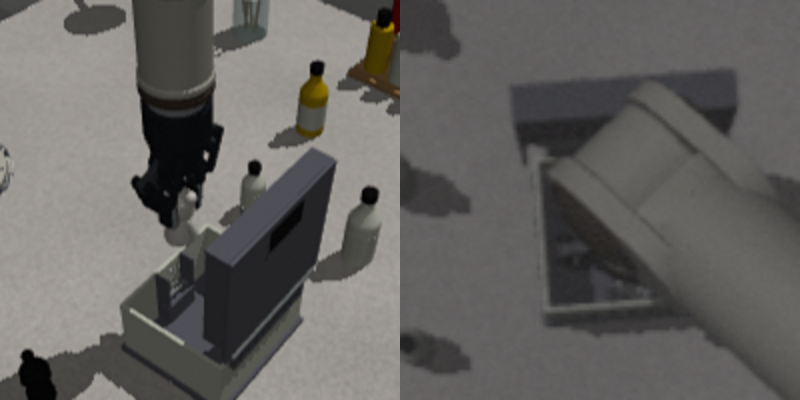

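Emit:
servo_tool(
  rows=[
    [[0.3,0,0],0,0.8],
    [[0.27,0.2,0],0,0.8],
    [[0,0.4,0],0,0.8],
    [[0,0.4,0],0,0.8],
    [[0,0.4,0],0,0.8],
    [[0,0.4,0],0,0.8],
    [[0,0.4,0],0,0.8],
    [[0,0.3,0],0,0.8],
    [[0,0.2,0],0,0.8],
    [[0,0.1,0],0,0.8],
    [[0,0,0],0,0.8],
  ],
)

```text
time: 22.08
tool_pos: [0.5279, 0.0514, 0.0612]
ee_rot: [-0.707, -0.02, 0.02, 0.707]
contact_force: [-0.4, 0.6, -0.9]
gripper_width: 0.037
```

Emit:
servo_tool(
  rows=[
    [[0,0.06,0],0,0.8],
    [[0,0.06,0],0,0.8],
    [[0,0,0],0,0.8],
  ],
)

```text
time: 22.45
tool_pos: [0.5277, 0.0512, 0.0551]
ee_rot: [0.707, 0.02, -0.02, -0.707]
contact_force: [0.3, 1.0, -0.5]
gripper_width: 0.0371
```

Emit:
servo_tool(
  rows=[
    [[0,0.05,0],0,0.8],
    [[0,0.05,0],0,0.8],
    [[0,0.04,0],0,0.8],
    [[0,0.03,0],0,0.8],
    [[0,0,0],0,0.8],
  ],
)

```text
time: 23.08
tool_pos: [0.5277, 0.0513, 0.0465]
ee_rot: [-0.707, -0.02, 0.02, 0.707]
contact_force: [0.4, 0.3, -0.2]
gripper_width: 0.037
```

Emit:
servo_tool(
  rows=[
    [[0,0.02,0],0,0.8],
    [[0,0,0],0,0.8],
  ],
)

```text
time: 23.32
tool_pos: [0.5278, 0.0513, 0.0456]
ee_rot: [0.707, 0.02, -0.02, -0.707]
contact_force: [-0.3, 0.4, -0.8]
gripper_width: 0.0371
```

Emit:
servo_tool(
  rows=[
    [[0,0.014,0],0,0.8],
    [[0,0,0],0,0.8],
  ],
)

```text
time: 23.58
tool_pos: [0.5279, 0.0513, 0.045]
ee_rot: [0.707, 0.02, -0.019, -0.707]
contact_force: [0.6, -0.1, -0.5]
gripper_width: 0.0373
```

Emit:
servo_tool(
  rows=[
    [[0,0.007,0],0,0.8],
    [[0,0,0],0,0.5],
    [[0,0,0],0,0.45],
    [[0,0,0],0,0.35],
    [[0,0,0],0,0.25],
    [[0,0,0],0,0.25],
    [[0,-0.15,0],0,0.25],
    [[0,-0.3,0],0,0.25],
    [[0,-0.5,0],0,0.25],
    [[0,-0.8,0],0,0.25],
    [[0,-0.8,0],0,0.25],
    [[-0.3,-0.8,0],0,0.5],
    [[-0.4,-0.8,0],0,1],
  ],
)

```text
time: 25.2
tool_pos: [0.4926, 0.0499, 0.2543]
ee_rot: [0.707, 0.02, -0.019, -0.707]
contact_force: [0.6, -0.7, 1.8]
gripper_width: 0.0285
```

```bash
python3 - <<'E'
from h import *
from cell import status,viewer
import cv2
to([.665,-.12,.33]); print(np.round(status.observe()["joint_pos"],2))
a=viewer.snapshot("scene")["pixels"][100:280,190:370]; b=viewer.snapshot("wrist")["pixels"]
cv2.imwrite("pics/p6.png",np.hstack([cv2.resize(a,(360,360)),cv2.resize(b,(440,360))])[:,:,::-1])
E
```

```text
t 25.2 pos [0.4926 0.0499 0.2543] F [ 0.55 -0.66  1.79] w 0.0285
toolaxes x [0.998 0.056 0.001] y [ 0.001 -0.    -1.   ] z [-0.056  0.998 -0.   ] jaw yaw deg 93.21
need (50mm units) [ 3.254 -1.509 -3.585]
[ 0.94  0.56 -1.44  1.89  0.59  1.23  0.93]
```

View pics/p6.png

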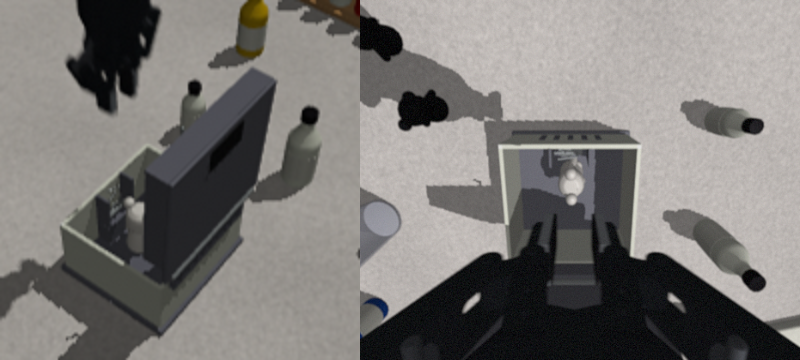

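The scene view shows the bear standing upright in the box at (137,220), with the lid open. Next I go over the lid to the space behind it.

Emit:
servo_tool(
  rows=[
    [[0,-0.7,0],0,1],
    [[0,-0.7,0],0,1],
    [[0,-0.5,0],0,1],
    [[0.5,0,0],0,1],
    [[0.75,0,0],0,1],
    [[0.75,0,0],0,1],
    [[0.75,0,0],0,1],
    [[0.75,0,0],0,1],
    [[0.75,0,0],0,1],
    [[0,0,0],0,1],
  ],
)

```text
time: 26.55
tool_pos: [0.7063, 0.0615, 0.3458]
ee_rot: [-0.706, -0.019, 0.02, 0.707]
contact_force: [-0.5, -0.0, -0.4]
gripper_width: -0.0001
```

```bash
cat > arc.py <<'E'
from h import *
h=np.array([.638,.0545]);u=np.array([.9985,.055])
def tcp(th):
    r,f=.152,.003
    a=-r*np.cos(th)+f*np.sin(th)+.011*np.sin(th); z=.126+r*np.sin(th)+f*np.cos(th)
    return np.array([*(h+u*a),z])
E
python3 - <<'E'
from arc import *
to(tcp(1.6))
ths=np.linspace(1.6,0,13)
P=[tcp(t) for t in ths]
for i in range(12):
    d=P[i+1]-P[i]; print(round(ths[i+1],3),np.round(P[i+1],4),"row x,y",np.round([d[:2]@u/.05/5,-d[2]/.05/5],4))
E
```

```text
t 26.55 pos [0.7063 0.0615 0.3458] F [-0.51 -0.04 -0.41] w -0.0001
toolaxes x [ 0.998  0.055 -0.001] y [-0.001  0.001 -1.   ] z [-0.055  0.998  0.001] jaw yaw deg 93.15
need (50mm units) [-1.002  1.359 -0.067]
1.467 [0.6361 0.0544 0.2775] row x,y [-0.0812  0.0014]
1.333 [0.6159 0.0533 0.2744] row x,y [-0.0811  0.0122]
1.2 [0.596  0.0522 0.2688] row x,y [-0.0795  0.0227]
1.067 [0.5769 0.0511 0.2605] row x,y [-0.0765  0.0329]
0.933 [0.5589 0.0501 0.2499] row x,y [-0.0722  0.0424]
0.8 [0.5423 0.0492 0.2371] row x,y [-0.0666  0.0512]
0.667 [0.5274 0.0484 0.2223] row x,y [-0.0598  0.0591]
0.533 [0.5144 0.0477 0.2059] row x,y [-0.0519  0.066 ]
0.4 [0.5037 0.0471 0.188 ] row x,y [-0.0431  0.0716]
0.267 [0.4953 0.0466 0.1689] row x,y [-0.0336  0.076 ]
0.133 [0.4894 0.0463 0.1492] row x,y [-0.0234  0.0791]
0.0 [0.4862 0.0461 0.129 ] row x,y [-0.0128  0.0807]
```

Emit:
servo_tool(
  rows=[
    [[0,0.45,0],0,1],
    [[0,0.45,0],0,1],
    [[0,0.46,0],0,1],
    [[-0.12,0,0],0,1],
    [[-0.12,0,0],0,1],
    [[-0.12,0,0],0,1],
    [[-0.08,0,0],0,1],
    [[-0.08,0,0],0,1],
    [[-0.08,0,0],0,1],
    [[-0.08,0,0],0,1],
    [[-0.08,0,0],0,1],
    [[-0.08,0,0],0,1],
    [[-0.08,0,0],0,1],
    [[-0.08,0,0],0,1],
  ],
)

```text
time: 28.3
tool_pos: [0.655, 0.0584, 0.2791]
ee_rot: [-0.707, -0.02, 0.019, 0.707]
contact_force: [1.1, 0.6, -0.3]
gripper_width: -0.0001
```

Emit:
servo_tool(
  rows=[
    [[-0.08,0,0],0,1],
    [[-0.08,0,0],0,1],
    [[-0.08,0,0],0,1],
  ],
)

```text
time: 28.68
tool_pos: [0.6431, 0.0577, 0.2792]
ee_rot: [-0.707, -0.02, 0.019, 0.707]
contact_force: [1.1, -0.5, 0.5]
gripper_width: -0.0004
```

Emit:
servo_tool(
  rows=[
    [[-0.08,0.002,0],0,1],
    [[-0.08,0.01,0],0,1],
    [[-0.08,0.012,0],0,1],
    [[-0.08,0.012,0],0,1],
    [[-0.08,0.012,0],0,1],
    [[-0.08,0.014,0],0,1],
  ],
)

```text
time: 29.42
tool_pos: [0.6189, 0.0564, 0.276]
ee_rot: [0.707, 0.02, -0.02, -0.707]
contact_force: [2.0, -0.3, 1.8]
gripper_width: -0.0002
```

Contact is light, at about 2.5 N, so I follow the arc.

Emit:
servo_tool(
  rows=[
    [[-0.08,0.018,0],0,1],
    [[-0.08,0.022,0],0,1],
    [[-0.08,0.023,0],0,1],
    [[-0.08,0.023,0],0,1],
    [[-0.08,0.025,0],0,1],
    [[-0.077,0.031,0],0,1],
    [[-0.077,0.033,0],0,1],
    [[-0.077,0.033,0],0,1],
    [[-0.076,0.035,0],0,1],
    [[-0.075,0.037,0],0,1],
  ],
)

```text
time: 30.68
tool_pos: [0.5799, 0.0542, 0.2619]
ee_rot: [-0.707, -0.02, 0.02, 0.707]
contact_force: [1.6, -0.6, 1.9]
gripper_width: -0.0004
```

```bash
python3 - <<'E'
from arc import *
for t in (.933,.8): to(tcp(t))
E
```

```text
t 30.68 pos [0.5799 0.0542 0.2619] F [ 1.61 -0.58  1.89] w -0.0004
toolaxes x [0.998 0.055 0.   ] y [ 0.  0. -1.] z [-0.055  0.998  0.   ] jaw yaw deg 93.18
need (50mm units) [-0.424  0.24  -0.058]
t 30.68 pos [0.5799 0.0542 0.2619] F [ 1.61 -0.58  1.89] w -0.0004
toolaxes x [0.998 0.055 0.   ] y [ 0.  0. -1.] z [-0.055  0.998  0.   ] jaw yaw deg 93.18
need (50mm units) [-0.756  0.495 -0.058]
```

Emit:
servo_tool(
  rows=[
    [[-0.072,0.04,0],0,1],
    [[-0.072,0.04,0],0,1],
    [[-0.072,0.042,0],0,1],
    [[-0.072,0.042,0],0,1],
    [[-0.07,0.044,0],0,1],
    [[-0.07,0.048,0],0,1],
    [[-0.068,0.05,0],0,1],
    [[-0.067,0.051,0],0,1],
    [[-0.067,0.051,0],0,1],
    [[-0.067,0.051,0],0,1],
    [[-0.065,0.053,0],0,1],
    [[-0.06,0.058,0],0,1],
    [[-0.06,0.059,0],0,1],
    [[-0.06,0.059,0],0,1],
    [[-0.06,0.059,0],0,1],
  ],
)

```text
time: 32.55
tool_pos: [0.53, 0.0515, 0.2245]
ee_rot: [-0.707, -0.02, 0.019, 0.707]
contact_force: [2.4, -0.1, 1.4]
gripper_width: 0.0002
```

```bash
python3 - <<'E'
from arc import *
for t in (.533,.267): to(tcp(t))
E
```

```text
t 32.55 pos [0.53   0.0515 0.2245] F [ 2.38 -0.14  1.36] w 0.0002
toolaxes x [0.998 0.055 0.   ] y [ 0.  0. -1.] z [-0.055  0.998  0.   ] jaw yaw deg 93.17
need (50mm units) [-0.316  0.374 -0.059]
t 32.55 pos [0.53   0.0515 0.2245] F [ 2.38 -0.14  1.36] w 0.0002
toolaxes x [0.998 0.055 0.   ] y [ 0.  0. -1.] z [-0.055  0.998  0.   ] jaw yaw deg 93.17
need (50mm units) [-0.699  1.11  -0.059]
```

Emit:
servo_tool(
  rows=[
    [[-0.055,0.06,0],0,1],
    [[-0.053,0.062,0],0,1],
    [[-0.052,0.063,0],0,1],
    [[-0.052,0.063,0],0,1],
    [[-0.052,0.063,0],0,1],
    [[-0.052,0.063,0],0,1],
    [[-0.045,0.07,0],0,1],
    [[-0.043,0.071,0],0,1],
    [[-0.043,0.072,0],0,1],
    [[-0.043,0.072,0],0,1],
    [[-0.042,0.073,0],0,1],
    [[-0.036,0.075,0],0,1],
    [[-0.034,0.076,0],0,1],
    [[-0.034,0.076,0],0,1],
    [[-0.034,0.076,0],0,1],
    [[-0.034,0.076,0],0,1],
  ],
)

```text
time: 34.55
tool_pos: [0.4949, 0.0495, 0.1689]
ee_rot: [-0.707, -0.02, 0.02, 0.707]
contact_force: [4.0, 0.4, 1.8]
gripper_width: -0.0002
```

```bash
python3 - <<'E'
from arc import *
for t in (.133,0.03): to(tcp(t))
E
```

```text
t 34.55 pos [0.4949 0.0495 0.1689] F [4.05 0.37 1.77] w -0.0002
toolaxes x [0.998 0.055 0.   ] y [ 0.  0. -1.] z [-0.055  0.998  0.   ] jaw yaw deg 93.18
need (50mm units) [-0.112  0.395 -0.058]
t 34.55 pos [0.4949 0.0495 0.1689] F [4.05 0.37 1.77] w -0.0002
toolaxes x [0.998 0.055 0.   ] y [ 0.  0. -1.] z [-0.055  0.998  0.   ] jaw yaw deg 93.18
need (50mm units) [-0.166  0.706 -0.058]
```

Emit:
servo_tool(
  rows=[
    [[0,0.06,0],0,1],
    [[-0.005,0.07,0],0,1],
    [[-0.01,0.07,0],0,1],
    [[-0.01,0.07,0],0,1],
    [[-0.01,0.06,0],0,1],
  ],
)

```text
time: 35.17
tool_pos: [0.4928, 0.0494, 0.1523]
ee_rot: [0.707, 0.019, -0.02, -0.707]
contact_force: [-1.4, 0.1, 4.4]
gripper_width: 0.0
```

Emit:
servo_tool(
  rows=[
    [[-0.012,0.06,0],0,1],
    [[-0.012,0.06,0],0,1],
    [[-0.012,0.06,0],0,1],
    [[-0.012,0.06,0],0,1],
    [[-0.012,0.06,0],0,1],
    [[-0.012,0.06,0],0,1],
    [[-0.012,0.05,0],0,1],
    [[-0.008,0.03,0],0,1],
    [[0,0.025,0],0,1],
    [[0,0.025,0],0,1],
    [[0,0.025,0],0,1],
  ],
)

```text
time: 36.55
tool_pos: [0.4888, 0.0492, 0.1269]
ee_rot: [-0.707, -0.02, 0.019, 0.707]
contact_force: [2.8, 0.2, 3.6]
gripper_width: 0.0003
```

Emit:
servo_tool(
  rows=[
    [[0,0.025,0],0,1],
    [[0,0.025,0],0,1],
    [[0,0.025,0],0,1],
    [[0,0.025,0],0,1],
    [[0,0.025,0],0,1],
    [[0,0.025,0],0,1],
    [[0,0,0],0,1],
  ],
)

```text
time: 37.42
tool_pos: [0.4884, 0.0492, 0.1192]
ee_rot: [0.707, 0.02, -0.02, -0.707]
contact_force: [2.1, 0.9, 3.2]
gripper_width: -0.0002
```

Emit:
servo_tool(
  rows=[
    [[0.004,0.025,0],0,1],
    [[0.004,0.025,0],0,1],
    [[0.004,0.025,0],0,1],
    [[0.004,0.02,0],0,1],
    [[0,0,0],0,1],
  ],
)

```text
time: 38.05
tool_pos: [0.4889, 0.0492, 0.1143]
ee_rot: [0.707, 0.019, -0.02, -0.707]
contact_force: [-0.4, 0.5, 3.8]
gripper_width: 0.0
```

Emit:
servo_tool(
  rows=[
    [[0,0.02,0],0,1],
    [[0,0.016,0],0,1],
    [[0,0.008,0],0,1],
    [[0,0,0],0,1],
  ],
)

```text
time: 38.55
tool_pos: [0.4891, 0.0492, 0.1123]
ee_rot: [0.707, 0.019, -0.02, -0.707]
contact_force: [-2.3, -1.2, 5.5]
gripper_width: -0.0
```

Emit:
servo_tool(
  rows=[
    [[0,0.006,0],0,1],
    [[0,0.006,0],0,1],
    [[0,0,0],0,1],
  ],
)

```text
time: 38.92
tool_pos: [0.4891, 0.0492, 0.1119]
ee_rot: [0.707, 0.019, -0.02, -0.707]
contact_force: [-3.0, -0.2, 7.3]
gripper_width: -0.0002
```

Emit:
servo_tool(
  rows=[
    [[0,0.005,0],0,1],
    [[0,0,0],0,1],
  ],
)

```text
time: 39.17
tool_pos: [0.4892, 0.0492, 0.1118]
ee_rot: [0.707, 0.019, -0.02, -0.707]
contact_force: [-3.4, -0.1, 8.5]
gripper_width: 0.0002
```

Emit:
servo_tool(
  rows=[
    [[0,-0.04,0],0,1],
    [[0,-0.06,0],0,1],
    [[0,-0.06,0],0,1],
    [[0,-0.06,0],0,1],
    [[0,-0.06,0],0,1],
    [[0,-0.06,0],0,1],
    [[0,-0.06,0],0,1],
    [[0,-0.04,0],0,1],
    [[0,0,0],0,1],
  ],
)

```text
time: 40.3
tool_pos: [0.4897, 0.0491, 0.1336]
ee_rot: [-0.707, -0.02, 0.019, 0.707]
contact_force: [-0.4, -0.2, 0.5]
gripper_width: 0.0001
```

Contact is gone above the latched height. I retreat and look.

Emit:
servo_tool(
  rows=[
    [[0,-0.2,0],0,1],
    [[-0.2,-0.6,0],0,1],
    [[-0.5,-0.7,0],0,1],
    [[-0.7,-0.7,0],0,1],
    [[-0.7,-0.3,0],0,1],
    [[0,0,0],0,1],
    [[0,0,0],0,1],
    [[0,0,0],0,1],
  ],
)

```text
time: 41.3
tool_pos: [0.3924, 0.0418, 0.2534]
ee_rot: [-0.706, -0.013, 0.032, 0.707]
contact_force: [-1.1, -0.1, -0.1]
gripper_width: 0.0002
```

```bash
python3 - <<'E'
from h import *
from cell import viewer
import cv2
to([.45,.05,.25])
a=viewer.snapshot("scene")["pixels"]; b=viewer.snapshot("wrist")["pixels"]
cv2.imwrite("pics/p7.png",np.hstack([cv2.resize(a,(440,330)),cv2.resize(b,(360,330))])[:,:,::-1])
E
```

```text
t 41.3 pos [0.3924 0.0418 0.2534] F [-1.08 -0.07 -0.13] w 0.0002
toolaxes x [ 0.998  0.064 -0.027] y [-0.027  0.    -1.   ] z [-0.064  0.998  0.002] jaw yaw deg 93.65
need (50mm units) [1.162 0.036 0.09 ]
```

View pics/p7.png

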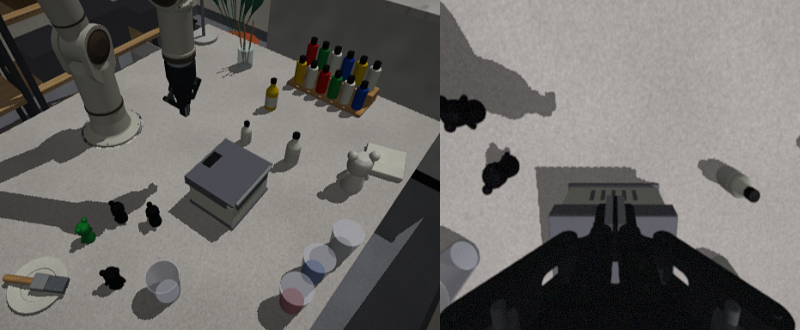

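The lid at (228,180) is shut and level and stays so 1 s after release. The bottles and cup stand where they were, and the arm is clear.

```bash
python3 -c "
from cell import robot
print(robot.job_done())"
```

```text
the job is handed in; nothing more can be done
None
```

The job is handed in at about 41 s of the 72 s allowed, with the bear in the box and the lid latched shut again.

- **Freeing the lid:** I pressed the thumb pad down in small steps. The latch's stop came about 17 mm below latched height, and I let go at about 8.1 N; the lid then sprang fully open.
- **Placing the bear:** I gripped the small white bear by the head and lowered it onto the box floor before opening the fingers. A picture taken just after showed it standing upright, with the lid still open.
- **Closing the lid:** I pushed the lid from behind at about 30 mm/s. The readings during the swing stayed under about 5 N. I then pressed to about 8.5 N straight down (9.2 N with the sideways part) and let go.

In the last checks the force fell to zero above latched height. A picture about 1 s after release showed the lid shut and level, and the bottles and cup where they had been.

The force was only read at the end of each move, so brief peaks in between were not seen. The highest reading was well under the 13 N limit. I did not see the bear again once the lid was closed.

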